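Scrape out the bent gasket channel of a capper cover

ROBOT

A 6-joint arm with a two-finger parallel gripper is mounted at the origin on the work surface. World frame = base frame: x ahead of the robot, y to its left, z up, the work surface at z = 0. Lengths are in m, angles in degrees, forces in N, time in s.
With the tool pointing down it reaches from about 0.4 to 0.825 m from the base axis. Payload 7 kg.
Tool frame: the origin (TCP) lies on the mounting face of the last link; the fingertips stand 178 mm ahead of it and the grasp point (between the pads) lies 159 mm ahead of it; z points along the fingers, y is the direction in which the jaws open and shut (so a half turn about z gives the same grasp; the last joint's range is limited). The gripper opens to 88 mm and grips with 3 to 60 N. Pads are 19 mm wide; open, the fingers measure 130 mm over their backs; the gripper's body (78 mm by 193 mm) begins 47 mm behind the grasp point.
Start: joints at [-52.706, 20.546, 0.682, 0, -70.136, -16.507], TCP at [0.24, -0.631, 0.405] pointing down, gripper open.
Joint ranges: [-176.03, 176.03], [-82.01, 121.73], [-58.28, 71.71], [-173.87, 95.51], [-174.79, -0.11], [-173.66, 173.66]. Speed limits (degrees/s): [136.94, 136.94, 172.46, 180, 180, 180].

INTERFACE

Orientations are given as [roll, pitch, yaw] about the fixed x, y, z axes, in that order (R = Rz(yaw) Ry(pitch) Rx(roll)).
In Python, from plant import r gives the robot as it stands. The module is installed in compiled form; this text tells all that it offers.
- The arm moves only by the tool carry_out, never from a script. Its argument "plan" is a list of rows, each a list of 3 entries, a list of its own where there are three numbers: the shift along the tool's x, y, z in m, then the turn, a rotation vector about the tool's x, y, z in degrees, then the closure in counts, from 0 (fully open) to 255 (shut). In form: [[[x, y, z], [ax, ay, az], hand], ...]. A call has 1 to 12 rows; each row shifts and turns the commanded pose from where the row before left it, along the tool's axes as they then stand; what a row does not reach is not made up. A row lasts 1/12 s, in which the tool goes at most 41.7 mm and 7.16 degrees, less where a joint would pass 70% of its speed; a pose out of reach is approached as far as the arm can. A call is refused whole if a number of a shift passes 0.0417 or a number of a turn 7.16, either way. A call with a gripper value outside its range is refused whole. The fingers move at their own pace and stop on an object; "grip_force" is the grip in N (left out, the last holds). Time passes only in rows, so rows that do not move let the fingers close. It gives the time, the measured TCP pose, the force and the opening at its end, in the units of the state.
- r.get_state(): the state, without advancing time (a new reading comes with each control period).
- r.capture(name): name is "scene" or "top"; returns the picture (420x560x3 uint8, red, green, blue); there is no depth.
- r.get_calibration(name): a dict with "K" (3x3 intrinsics, pixels), "rvec" (rotation vector, rad) and "tvec" (3), from world to camera coordinates, as OpenCV has them. Camera axes: x right, y down, z forward; pixel columns grow to the right and rows downward; lengths in m; the calibration is good to about 2 mm. A picture is of the moment at which its call begins. get_calibration takes no time and is no camera call.
- r.close_job(): hands the job in, once; it reports no verdict.
The state is a dict: "time_s": time; "joints": joint angles; "qd": joint speeds; "joint_torque": joint torques, N m; "tcp_pos": TCP position; "eef_rot": TCP orientation; "contact_force": force on the tool from outside, world axes, zero at the start; "moment": the same for the moment, N m; "gripper_width": finger opening in m.
Only numpy, scipy, OpenCV 4.12 (cv2) and the standard library are available. Lean on these libraries where they do the work, as an engineer would, in place of code of your own. Each camera call takes 0.05 s, during which the arm holds its last target. There are 200 camera calls.

TASK

Take the scraper stick from its stand and run its steel tip along the bent gasket channel of the cover panel in a slow pass, no faster than about 5 cm a second, from the closed end to the open end, pressing lightly on the channel floor all the way so that both hard lumps are pushed out into the white tray (do not use the fingers on them). The panel has been left at an unknown slope, so feel for the floor and never press hard (stay under about 20 N). Then leave the stick standing in the steel rinse pot, with the pot upright, and leave the jars where they are.

Things in the scene. Friction and masses are not known exactly. Their poses are not given: they have to be found in the camera images.
- cradle: fixed grey cradle with an aluminium cover panel, 200 x 122 mm, carrying a bent steel channel, and a white tray at its +x end. Origin: underside, below the panel's pivot; x along the panel to the tray, y across, z up. The panel is locked at an unknown slope about an axis along y, 40 mm above the origin: up to 0.08 rad either way, not reported. Panel floor: 48 mm above the origin at the pivot
- seam_start (a point): centre of the channel 16 mm from its closed end, at level-panel floor height (true floor up to 7 mm higher or lower). The channel is 24 mm wide between strips 12 mm high, 10 mm wide; closed at -x, open at +x, floor to x = 92 mm; its centre line runs straight from (-90,-9) to (0,9) to (90,-9) mm in the cradle's x, y
- seam_mid1 (a point): centre line 55 mm from the closed end, at the level-panel floor height
- seam_bend (a point): the channel's bend, on the centre line, at the floor height
- seam_mid2 (a point): centre line 42 mm beyond the bend, at the level-panel floor height
- seam_end (a point): centre line 10 mm before the open end, at the level-panel floor height
- tray (a point): middle of the floor of the white tray (105 x 124 mm, walls 30 mm high, fixed to the cradle) below the channel's open end; the tray spans cradle x 65 to 170 mm, the panel overhangs its first part
- stick: scraper stick, 130 mm long, upright, 150 g: round steel tip 18 mm in diameter and 60 mm long, collar 36 mm in diameter at 60 to 66 mm, then a square white handle 24 x 24 mm from 65 to 130 mm. Origin at the bottom centre of the tip, z along the stick to the handle's top, x and y square to the handle's faces
- stick_tip (a point): bottom centre of the stick's tip
- stand: fixed black block 90 x 90 x 75 mm with a 24 mm hole, 65 mm deep, in its top; the stick stands in it, collar on the block's top, tip 15 mm above the table. Origin: centre of the underside
- pot: loose open steel rinse pot, 85 mm high, mouth 84 mm across, wall 4 mm, 0.8 kg, narrowing slightly downwards. Origin: centre of the underside
- lump1: hard, smooth dark lump of old sealing compound, a disc 20 mm in diameter, 9 mm high, in the channel's first leg. Origin: centre of the underside
- lump2: the same, in the channel's second leg just past the bend
- jar_a: closed sauce jar, 68 mm in diameter, 95 mm high, a bystander. Origin: centre of the underside
- jar_b: the same, a bystander
Things that resemble listed ones, but are neither listed nor needed, are in the scene too. Leave any blue look-alike of the pot alone.

How it is judged:
By the outcome, as a careful person would: the job done as asked, in the order asked, and still so for the second after the job is handed in, with the robot touching nothing.
It also fails if it takes over 72 s, if anything falls off the work surface, if the arm or the gripper's body presses on something with over 40 N, if the wrist force passes 120 N, or if a joint passes its speed limit or range.

## Working session

There is one attempt and no reset: what is moved stays moved. The work goes in short steps, Python scripts to look and compute and a tool call to move; the robot and the scene stay as the last step left them, time stands still between calls to the robot, and variables do not carry over. Pictures are saved under pics/ and viewed, about 8 in all and at most 12, crops included, and the job is handed in when it is done.

Besides the shell and the picture viewer there is one more tool, called in YAML: its name, and indented under it one key for each argument. carry_out: Moves the arm, as the interface text tells. Its arguments: {"type":"object","properties":{"plan":{"type":"array","items":{"type":"array"}},"grip_force":{"type":"number"}},"required":["plan"]}

```bash
mkdir -p pics; ls; cat > h.py <<'E'
import numpy as np, cv2
from plant import r
def cal(n):
    c=r.get_calibration(n); K=np.array(c["K"],float);R=cv2.Rodrigues(np.array(c["rvec"],float))[0];t=np.array(c["tvec"],float).ravel()
    return K,R,t
def px(n,u,v,z):
    K,R,t=cal(n); d=R.T@np.linalg.solve(K,[u,v,1.]); o=-R.T@t
    return o+d*(z-o[2])/d[2]
def proj(n,P):
    K,R,t=cal(n); return cv2.projectPoints(np.array(P,float).reshape(-1,3),cv2.Rodrigues(R)[0],t,K,None)[0].reshape(-1,2)
def snap(n,f):
    im=r.capture(n); cv2.imwrite("pics/"+f,cv2.cvtColor(im,cv2.COLOR_RGB2BGR)); return im
E
python3 - <<'E'
from h import *
for n in("scene","top"):
    snap(n,n+"0.png"); K,R,t=cal(n); print(n,K.tolist(),(-R.T@t).round(3),R[2].round(2))
print(r.get_state())
E
```

```text
pics
scene [[398.92829788851225, 0.0, 289.99423367181686], [0.0, 398.92829788851225, 213.52343965658847], [0.0, 0.0, 1.0]] [ 1.197 -0.357  0.762] [-0.61  0.38 -0.7 ]
top [[506.0043501493678, 0.0, 275.32105646478783], [0.0, 506.0043501493678, 209.31617494316995], [0.0, 0.0, 1.0]] [ 0.359 -0.013  1.12 ] [ 0.24  0.01 -0.97]
{'time_s': 0.1, 'joints': array([-5.27069735e+01,  2.05868923e+01,  6.38561301e-01, -1.69232071e-02,
       -7.01377506e+01, -1.65073250e+01]), 'qd': array([-0.02699929, -0.03635125,  0.19350612, -0.04349471, -0.02369302,
       -0.062546  ]), 'joint_torque': array([-4.51554341e-03, -5.84161878e+01,  2.93746662e+01,  7.01562256e+00,
        1.00647920e-02, -5.99026475e-05]), 'tcp_pos': array([ 0.23947232, -0.63089834,  0.40382019]), 'eef_rot': array([ 1.79912946e+02, -9.20709965e-03, -1.59220053e+02]), 'contact_force': array([ 0.42264872,  0.05121199, -0.39049633]), 'moment': array([0.00383913, 0.00290601, 0.03250779]), 'gripper_width': 0.08786713631700431}
```

View pics/top0.png

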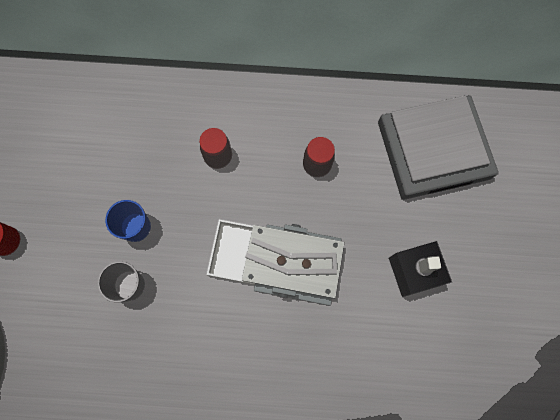

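View pics/scene0.png

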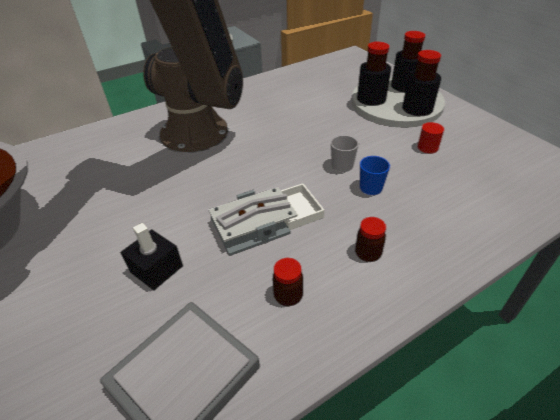

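Top view: the tray is around (235,250) and the panel centre around (295,262), with the closed end to the right. The stick handle is at (434,263), the pot at (120,283), the blue look-alike at (126,220) and the jars at (214,145) and (320,155). Next I'll enlarge the cradle.

```bash
python3 - <<'E'
import cv2,numpy as np
a=cv2.imread("pics/top0.png")
x=cv2.resize(a[205:315,195:355],None,fx=5,fy=5,interpolation=cv2.INTER_CUBIC)[:550]
cv2.imwrite("pics/c1.png",x)
y=cv2.resize(a[235:305,385:460],None,fx=5,fy=5,interpolation=cv2.INTER_CUBIC)
z=cv2.resize(a[255:325,85:160],None,fx=5,fy=5,interpolation=cv2.INTER_CUBIC)
cv2.imwrite("pics/c2.png",np.hstack([y,z]))
E
```

```text
(no output)
```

View pics/c1.png

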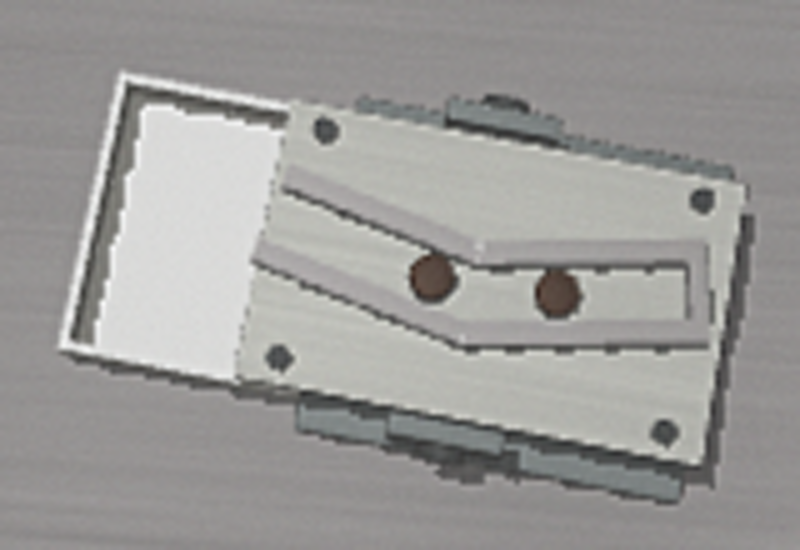

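View pics/c2.png

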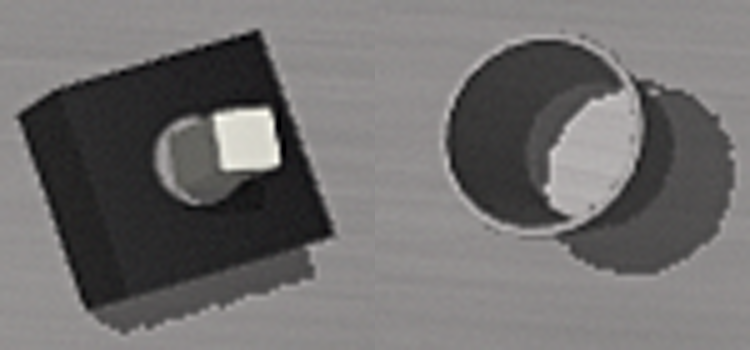

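```bash
python3 - <<'E'
from h import *
P=lambda u,v,z,o=(195,205):px("top",(u+.5)/5-.5+o[0],(v+.5)/5-.5+o[1],z)
c=[P(u,v,.048+.0) for u,v in [(291,100),(745,188),(707,468),(238,380)]]
s=[P(u,v,.048) for u,v in [(327,130),(703,200),(665,432),(278,357)]]
for q in(c,s):
    q=np.array(q); print(q.round(4).tolist(),"ctr",q.mean(0).round(4),[np.linalg.norm(q[i]-q[(i+1)%4]).round(4) for i in range(4)])
    d=q[0]-q[1]+q[3]-q[2]; e=q[0]-q[3]+q[1]-q[2]; print(np.degrees(np.arctan2(d[1],d[0])),np.degrees(np.arctan2(e[1],e[0])))
print("lumps",P(433,277,.057),P(557,293,.057))
print("tray far top",P(122,73,.03),P(62,350,.03))
# stick top
im=cv2.imread("pics/top0.png")
m=((im.min(2)>150)).astype(np.uint8); m[:,:422]=0;m[:,445:]=0;m[:250]=0;m[280:]=0
big=cv2.resize(im,None,fx=5,fy=5,interpolation=cv2.INTER_CUBIC)[235*5:305*5,385*5:460*5]
mb=(big.min(2)>165).astype(np.uint8)
cs=max(cv2.findContours(mb,0,2)[0],key=cv2.contourArea); rr=cv2.minAreaRect(cs); print(rr)
k=np.array([P(u,v,.145,(385,235)) for u,v in cv2.boxPoints(rr)]);print("handle",k.mean(0),k.round(4).tolist())
e=k[0]-k[1];print(np.degrees(np.arctan2(e[1],e[0])), np.linalg.norm(k[0]-k[1]),np.linalg.norm(k[2]-k[1]))
st=np.array([P(u,v,.075,(385,235)) for u,v in [(260,30),(333,235),(128,292),(62,92)]]);print("stand",st.mean(0),st.round(3).tolist())
print("pot",P(168,136,.085,(85,255)),"rim",P(70,136,.085,(85,255)),P(266,136,.085,(85,255)))
# hires lookups in scene
print("jars",px("top",214,135,.095),px("top",320,146,.095))
print("blue",px("top",126,216,.085))
print(proj("scene",[[*k.mean(0)[:2],.145],[*P(168,136,.085,(85,255))[:2],.085],[*np.mean(c,0)[:2],.048]]))
E
```

```text
[[0.5845, 0.0459, 0.048], [0.5589, -0.1517, 0.048], [0.4391, -0.1398, 0.048], [0.4627, 0.059, 0.048]] ctr [ 0.5113 -0.0467  0.048 ] [np.float64(0.1992), np.float64(0.1204), np.float64(0.2002), np.float64(0.1225)]
82.92813996179208 -5.914039033080587
[[0.5723, 0.0293, 0.048], [0.5525, -0.1339, 0.048], [0.4528, -0.1217, 0.048], [0.4734, 0.0429, 0.048]] ctr [ 0.5128 -0.0458  0.048 ] [np.float64(0.1644), np.float64(0.1004), np.float64(0.1658), np.float64(0.0998)]
82.97038669014195 -7.404864043610977
lumps [ 0.51040323 -0.02027095  0.057     ] [ 0.50709427 -0.07288513  0.057     ]
tray far top [0.59544884 0.12216183 0.03      ] [0.47222725 0.1366697  0.03      ]
((246.8770294189453, 139.38784790039062), (60.825408935546875, 59.10981750488281), 81.02737426757812)
handle [ 0.51269724 -0.31529184  0.145     ] [[0.5217, -0.3022, 0.145], [0.5269, -0.3249, 0.145], [0.5036, -0.3283, 0.145], [0.4986, -0.3057, 0.145]]
102.7073772268187 0.023271303834203196 0.023460949816205754
stand [ 0.5131665 -0.3157432  0.075    ] [[0.57, -0.343, 0.075], [0.486, -0.372, 0.075], [0.458, -0.288, 0.075], [0.538, -0.26, 0.075]]
pot [0.44009235 0.30763986 0.085     ] rim [0.4374706  0.34731536 0.085     ] [0.44271504 0.26795007 0.085     ]
jars [0.76649283 0.14204294 0.095     ] [ 0.75667136 -0.08788651  0.095     ]
blue [0.57742141 0.31042961 0.085     ]
[[139.80522562 227.85031962]
 [343.9599311  142.60354662]
 [252.12689258 211.647264  ]]
```

Positions agree with the given sizes. The cradle origin is about (0.513, -0.0385), yaw 83°, and the far tray wall, the bend and both lumps fall where they should. The stick is at (0.513, -0.3155) with its faces at about 10.5°, and the pot is at (0.440, 0.308). Moving above the stick.

carry_out:
  plan:
    - [[-0.0334, 0.018, 0.004], [0, 0, 0], 0]
    - [[-0.0334, 0.018, 0.004], [0, 0, 0], 0]
    - [[-0.0334, 0.018, 0.004], [0, 0, 0], 0]
    - [[-0.0334, 0.018, 0.004], [0, 0, 0], 0]
    - [[-0.0334, 0.018, 0.004], [0, 0, 0], 0]
    - [[-0.0334, 0.018, 0.004], [0, 0, 0], 0]
    - [[-0.0334, 0.018, 0.004], [0, 0, 0], 0]
    - [[-0.0334, 0.018, 0.004], [0, 0, 0], 0]
    - [[-0.0334, 0.018, 0.004], [0, 0, 0], 0]
    - [[-0.0334, 0.018, 0.004], [0, 0, 0], 0]
    - [[-0.0334, 0.018, 0.004], [0, 0, 5.15], 0]
    - [[0, 0, 0], [0, 0, 5.15], 0]
  grip_force: 50

```text
time_s: 1.1
tcp_pos: [0.516, -0.3114, 0.3594]
eef_rot: [179.9, -0.0, -169.5]
contact_force: [-0.5, -0.9, 0.8]
gripper_width: 0.0876
```

carry_out:
  plan:
    - [[0, 0, 0], [0, 0, 0], 0]
    - [[0, 0, 0], [0, 0, 0], 0]

```text
time_s: 1.27
tcp_pos: [0.5128, -0.3152, 0.3603]
eef_rot: [180.0, -0.0, -169.3]
contact_force: [0.1, -0.6, -0.9]
gripper_width: 0.0876
```

carry_out:
  plan:
    - [[0, 0, 0.0255], [0, 0, 0], 0]
    - [[0, 0, 0.0255], [0, 0, 0], 0]
    - [[0, 0, 0.0255], [0, 0, 0], 0]
    - [[0, 0, 0], [0, 0, 0], 0]
    - [[0, 0, 0], [0, 0, 0], 255]
    - [[0, 0, 0], [0, 0, 0], 255]
    - [[0, 0, 0], [0, 0, 0], 255]
    - [[0, 0, 0], [0, 0, 0], 255]
    - [[0, 0, 0], [0, 0, 0], 255]
    - [[0, 0, 0], [0, 0, 0], 255]
    - [[0, 0, 0], [0, 0, 0], 255]
    - [[0, 0, 0], [0, 0, 0], 255]

```text
time_s: 2.27
tcp_pos: [0.5128, -0.3155, 0.2844]
eef_rot: [-180.0, 0.0, -169.5]
contact_force: [-0.1, -0.3, -0.5]
gripper_width: 0.04
```

carry_out:
  plan:
    - [[0, 0, 0], [0, 0, 0], 255]
    - [[0, 0, 0], [0, 0, 0], 255]
    - [[0, 0, 0], [0, 0, 0], 255]
    - [[0, 0, 0], [0, 0, 0], 255]
    - [[0, 0, 0], [0, 0, 0], 255]
    - [[0, 0, 0], [0, 0, 0], 255]

```text
time_s: 2.77
tcp_pos: [0.5128, -0.3155, 0.2841]
eef_rot: [180.0, -0.0, -169.5]
contact_force: [-0.3, 1.0, 0.3]
gripper_width: 0.0236
```

carry_out:
  plan:
    - [[0, 0, -0.015], [0, 0, 0], 255]
    - [[0, 0, -0.025], [0, 0, 0], 255]
    - [[0, 0, -0.03], [0, 0, 0], 255]
    - [[0, 0, -0.025], [0, 0, 0], 255]
    - [[-0.0057, 0.0333, 0], [0, 0, 0], 255]
    - [[-0.0057, 0.0333, 0], [0, 0, 0], 255]
    - [[-0.0057, 0.0333, 0], [0, 0, 0], 255]
    - [[-0.0057, 0.0333, 0], [0, 0, 0], 255]
    - [[-0.0057, 0.0333, 0], [0, 0, 0], 255]
    - [[-0.0057, 0.0333, 0], [0, 0, 0], 255]
    - [[0, 0, 0], [0, 0, 5.25], 255]
    - [[0, 0, 0], [0, 0, 5.25], 255]

```text
time_s: 3.77
tcp_pos: [0.5099, -0.1109, 0.3792]
eef_rot: [180.0, 0.0, 179.9]
contact_force: [1.0, -0.4, -1.9]
gripper_width: 0.0235
```

carry_out:
  plan:
    - [[0, 0, 0], [0, 0, 0], 255]
    - [[0, 0, 0], [0, 0, 0], 255]
    - [[0, 0, 0], [0, 0, 0], 255]

```text
time_s: 4.02
tcp_pos: [0.5099, -0.1131, 0.379]
eef_rot: [-180.0, -0.0, -179.9]
contact_force: [0.4, 0.2, -2.4]
gripper_width: 0.0238
```

```bash
python3 - <<'E'
from h import *
im=snap("scene","s1.png"); s=r.get_state(); print(s)
p=proj("scene",[s['tcp_pos']-[0,0,.269],s['tcp_pos']-[0,0,.209],[.5098,-.1129,.048]]);print(p)
a=cv2.imread("pics/s1.png")[100:280,170:330]
cv2.imwrite("pics/s1c.png",cv2.resize(a,None,fx=3.3,fy=3.3,interpolation=cv2.INTER_CUBIC))
E
```

```text
{'time_s': 4.0667, 'joints': array([ 9.02055521e+00,  7.26614841e+00, -2.05953469e+01, -4.85141886e-03,
       -6.21614191e+01, -9.89373034e+01]), 'qd': array([-0.17922607,  0.00481473,  0.06899738, -0.04620416, -0.05408644,
       -0.64826404]), 'joint_torque': array([ 2.26611556e-01, -3.87725437e+01,  2.81392175e+01,  6.79595411e+00,
       -8.51625740e-02,  1.53148285e-02]), 'tcp_pos': array([ 0.50992207, -0.11323544,  0.37895654]), 'eef_rot': array([ 1.79999323e+02, -2.33025963e-02, -1.79919014e+02]), 'contact_force': array([ 0.22184614,  0.53840084, -1.08609247]), 'moment': array([-0.05220917, -0.00531258, -0.02121116]), 'gripper_width': 0.023529126979242025}
[[225.58284189 203.52492063]
 [222.1843395  184.46613248]
 [228.89390212 221.46555531]]
```

View pics/s1c.png

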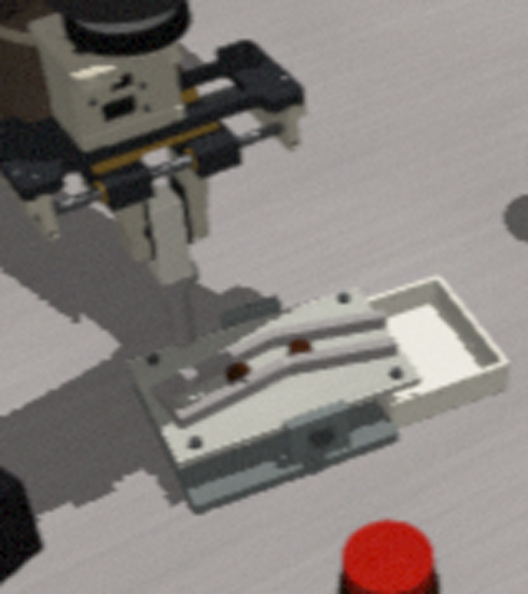

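The picture shows the stick vertical in the grip. Its tip is at about (227,203), as predicted, above the closed end of the channel. Lowering to feel for the floor.

carry_out:
  plan:
    - [[0, 0, 0.014], [0, 0, 0], 255]
    - [[0, 0, 0.014], [0, 0, 0], 255]
    - [[0, 0, 0.014], [0, 0, 0], 255]
    - [[0, 0, 0.006], [0, 0, 0], 255]
    - [[0, 0, 0.002], [0, 0, 0], 255]
    - [[0, 0, 0.001], [0, 0, 0], 255]
    - [[0, 0, 0], [0, 0, 0], 255]
    - [[0, 0, 0], [0, 0, 0], 255]

```text
time_s: 4.73
tcp_pos: [0.5103, -0.113, 0.3289]
eef_rot: [-180.0, 0.1, 180.0]
contact_force: [-0.3, 0.3, -1.1]
gripper_width: 0.0239
```

carry_out:
  plan:
    - [[0, 0, 0.001], [0, 0, 0], 255]
    - [[0, 0, 0.001], [0, 0, 0], 255]
    - [[0, 0, 0], [0, 0, 0], 255]

```text
time_s: 4.98
tcp_pos: [0.51, -0.1128, 0.3263]
eef_rot: [180.0, 0.0, 180.0]
contact_force: [0.6, 0.4, -1.5]
gripper_width: 0.0238
```

carry_out:
  plan:
    - [[0, 0, 0.001], [0, 0, 0], 255]
    - [[0, 0, 0.001], [0, 0, 0], 255]
    - [[0, 0, 0], [0, 0, 0], 255]

```text
time_s: 5.23
tcp_pos: [0.5099, -0.1128, 0.324]
eef_rot: [180.0, -0.0, 180.0]
contact_force: [-0.7, 0.2, -3.1]
gripper_width: 0.0241
```

carry_out:
  plan:
    - [[0, 0, 0.001], [0, 0, 0], 255]
    - [[0, 0, 0], [0, 0, 0], 255]

```text
time_s: 5.4
tcp_pos: [0.51, -0.1128, 0.323]
eef_rot: [180.0, -0.0, 180.0]
contact_force: [-0.7, 0.9, -1.2]
gripper_width: 0.0238
```

carry_out:
  plan:
    - [[0, 0, 0.001], [0, 0, 0], 255]
    - [[0, 0, 0], [0, 0, 0], 255]

```text
time_s: 5.57
tcp_pos: [0.51, -0.1129, 0.322]
eef_rot: [180.0, -0.0, 180.0]
contact_force: [1.0, 0.5, -1.8]
gripper_width: 0.0238
```

carry_out:
  plan:
    - [[0, 0, 0.001], [0, 0, 0], 255]
    - [[0, 0, 0], [0, 0, 0], 255]

```text
time_s: 5.73
tcp_pos: [0.51, -0.1129, 0.321]
eef_rot: [180.0, -0.0, 180.0]
contact_force: [0.3, 0.1, -1.2]
gripper_width: 0.0237
```

carry_out:
  plan:
    - [[0, 0, 0.001], [0, 0, 0], 255]
    - [[0, 0, 0], [0, 0, 0], 255]

```text
time_s: 5.9
tcp_pos: [0.51, -0.1128, 0.32]
eef_rot: [180.0, -0.0, 180.0]
contact_force: [0.5, -0.7, -1.8]
gripper_width: 0.0239
```

carry_out:
  plan:
    - [[0, 0, 0.001], [0, 0, 0], 255]
    - [[0, 0, 0], [0, 0, 0], 255]

```text
time_s: 6.07
tcp_pos: [0.51, -0.1129, 0.319]
eef_rot: [180.0, -0.0, 180.0]
contact_force: [0.3, -0.2, -3.1]
gripper_width: 0.0238
```

carry_out:
  plan:
    - [[0, 0, 0.001], [0, 0, 0], 255]
    - [[0, 0, 0], [0, 0, 0], 255]

```text
time_s: 6.23
tcp_pos: [0.51, -0.1129, 0.318]
eef_rot: [180.0, -0.0, 180.0]
contact_force: [-0.0, -0.1, -1.8]
gripper_width: 0.0238
```

carry_out:
  plan:
    - [[0, 0, 0.001], [0, 0, 0], 255]
    - [[0, 0, 0], [0, 0, 0], 255]

```text
time_s: 6.4
tcp_pos: [0.5101, -0.1129, 0.3174]
eef_rot: [-180.0, 0.0, 180.0]
contact_force: [-0.2, 0.4, -0.3]
gripper_width: 0.0238
```

carry_out:
  plan:
    - [[0, 0, 0.001], [0, 0, 0], 255]
    - [[0, 0, 0], [0, 0, 0], 255]

```text
time_s: 6.57
tcp_pos: [0.5102, -0.1129, 0.3173]
eef_rot: [-180.0, 0.1, -180.0]
contact_force: [-2.8, 0.8, 8.3]
gripper_width: 0.0236
```

carry_out:
  plan:
    - [[0, 0, 0.0008], [0, 0, 0], 255]
    - [[0, 0, 0], [0, 0, 0], 255]

```text
time_s: 6.73
tcp_pos: [0.5103, -0.1129, 0.3173]
eef_rot: [-180.0, 0.1, -180.0]
contact_force: [-4.3, 2.2, 16.2]
gripper_width: 0.024
```

carry_out:
  plan:
    - [[0, 0, 0.0006], [0, 0, 0], 255]
    - [[0, 0, 0], [0, 0, 0], 255]

```text
time_s: 6.9
tcp_pos: [0.5103, -0.1129, 0.3173]
eef_rot: [-180.0, 0.1, -180.0]
contact_force: [-6.0, 2.7, 20.2]
gripper_width: 0.0238
```

Contact was felt at tip z ≈ 0.048, with a stiffness of about 9 N/mm. The last step of that batch went slightly too deep (20 N), so I'm backing off to a light press at once.

carry_out:
  plan:
    - [[0, 0, -0.0016], [0, 0, 0], 255]
    - [[0, 0, 0], [0, 0, 0], 255]

```text
time_s: 7.07
tcp_pos: [0.5103, -0.1128, 0.3173]
eef_rot: [-180.0, 0.1, -180.0]
contact_force: [-2.5, 2.3, 8.8]
gripper_width: 0.0241
```

carry_out:
  plan:
    - [[0.0001, 0.0015, 0], [0, 0, 0], 255]
    - [[0.0002, 0.0025, 0], [0, 0, 0], 255]
    - [[0.0002, 0.0025, 0], [0, 0, 0], 255]
    - [[0.0002, 0.0025, 0], [0, 0, 0], 255]

```text
time_s: 7.4
tcp_pos: [0.51, -0.1043, 0.3173]
eef_rot: [-179.9, 0.1, -180.0]
contact_force: [-0.5, -2.9, 4.6]
gripper_width: 0.0238
```

carry_out:
  plan:
    - [[0.0002, 0.0025, 0.0001], [0, 0, 0], 255]
    - [[0.0002, 0.0025, 0.0001], [0, 0, 0], 255]
    - [[0.0002, 0.0025, 0.0001], [0, 0, 0], 255]
    - [[0.0002, 0.0025, 0], [0, 0, 0], 255]

```text
time_s: 7.73
tcp_pos: [0.5094, -0.0944, 0.3173]
eef_rot: [-179.9, 0.1, -180.0]
contact_force: [0.6, -3.4, 6.9]
gripper_width: 0.0235
```

carry_out:
  plan:
    - [[0.0003, 0.0025, 0], [0, 0, 0], 255]
    - [[0.0003, 0.0025, 0], [0, 0, 0], 255]
    - [[0.0003, 0.0025, 0], [0, 0, 0], 255]
    - [[0.0003, 0.0025, 0], [0, 0, 0], 255]

```text
time_s: 8.07
tcp_pos: [0.5082, -0.0843, 0.3172]
eef_rot: [-179.9, 0.1, -180.0]
contact_force: [1.0, -4.8, 5.8]
gripper_width: 0.0239
```

carry_out:
  plan:
    - [[0.0002, 0.0025, 0], [0, 0, 0], 255]
    - [[0.0002, 0.0025, 0], [0, 0, 0], 255]
    - [[0.0002, 0.0025, 0], [0, 0, 0], 255]
    - [[0.0002, 0.0025, 0], [0, 0, 0], 255]
    - [[0.0002, 0.0025, 0], [0, 0, 0], 255]
    - [[0.0002, 0.0025, 0], [0, 0, 0], 255]

```text
time_s: 8.57
tcp_pos: [0.5069, -0.0693, 0.3171]
eef_rot: [-179.9, 0.1, -180.0]
contact_force: [0.1, -3.4, 7.5]
gripper_width: 0.0236
```

carry_out:
  plan:
    - [[0.0002, 0.0025, 0], [0, 0, 0], 255]
    - [[0.0002, 0.0025, 0], [0, 0, 0], 255]
    - [[0.0002, 0.0025, 0], [0, 0, 0], 255]
    - [[0.0002, 0.0025, 0], [0, 0, 0], 255]
    - [[0.0002, 0.0025, 0], [0, 0, 0], 255]

```text
time_s: 8.98
tcp_pos: [0.5059, -0.0568, 0.3171]
eef_rot: [-179.9, 0.1, -180.0]
contact_force: [1.0, -3.0, 6.8]
gripper_width: 0.0235
```

carry_out:
  plan:
    - [[0.0002, 0.0025, 0], [0, 0, 0], 255]
    - [[0.0002, 0.0025, 0], [0, 0, 0], 255]
    - [[0.0002, 0.0025, 0], [0, 0, 0], 255]
    - [[0.0002, 0.0025, 0], [0, 0, 0], 255]

```text
time_s: 9.32
tcp_pos: [0.505, -0.0468, 0.317]
eef_rot: [-179.9, 0.1, -180.0]
contact_force: [0.5, -4.1, 6.2]
gripper_width: 0.0239
```

carry_out:
  plan:
    - [[0.0001, 0.0025, 0], [0, 0, 0], 255]
    - [[0.0001, 0.0025, 0], [0, 0, 0], 255]
    - [[0.0001, 0.0025, 0.0001], [0, 0, 0], 255]
    - [[-0.0004, 0.0025, 0], [0, 0, 0], 255]

```text
time_s: 9.65
tcp_pos: [0.505, -0.0369, 0.317]
eef_rot: [-179.9, 0.1, -180.0]
contact_force: [-0.9, -5.0, 6.9]
gripper_width: 0.0238
```

carry_out:
  plan:
    - [[-0.0008, 0.0024, 0], [0, 0, 0], 255]
    - [[-0.0008, 0.0024, 0], [0, 0, 0], 255]
    - [[-0.0008, 0.0024, 0], [0, 0, 0], 255]
    - [[-0.0008, 0.0024, 0], [0, 0, 0], 255]

```text
time_s: 9.98
tcp_pos: [0.5079, -0.0275, 0.317]
eef_rot: [-179.9, 0.0, -180.0]
contact_force: [-1.6, -5.2, 9.2]
gripper_width: 0.024
```

carry_out:
  plan:
    - [[-0.0008, 0.0024, 0], [0, 0, 0], 255]
    - [[-0.0008, 0.0024, 0], [0, 0, 0], 255]
    - [[-0.0008, 0.0024, 0], [0, 0, 0], 255]
    - [[-0.0008, 0.0024, 0], [0, 0, 0], 255]
    - [[-0.0008, 0.0024, 0], [0, 0, 0], 255]
    - [[-0.0008, 0.0024, 0], [0, 0, 0], 255]

```text
time_s: 10.48
tcp_pos: [0.5127, -0.0131, 0.3169]
eef_rot: [-179.9, 0.0, -180.0]
contact_force: [-0.8, -5.0, 8.7]
gripper_width: 0.0236
```

carry_out:
  plan:
    - [[-0.0008, 0.0024, 0], [0, 0, 0], 255]
    - [[-0.0008, 0.0024, 0], [0, 0, 0], 255]
    - [[-0.0008, 0.0024, 0], [0, 0, 0], 255]
    - [[-0.0008, 0.0024, 0], [0, 0, 0], 255]
    - [[-0.0008, 0.0024, 0], [0, 0, 0], 255]

```text
time_s: 10.9
tcp_pos: [0.5167, -0.0011, 0.3169]
eef_rot: [-179.9, 0.0, -180.0]
contact_force: [-1.2, -4.5, 9.0]
gripper_width: 0.0236
```

carry_out:
  plan:
    - [[-0.0008, 0.0024, 0], [0, 0, 0], 255]
    - [[-0.0008, 0.0024, 0], [0, 0, 0], 255]
    - [[-0.0008, 0.0024, 0], [0, 0, 0], 255]
    - [[-0.0008, 0.0024, 0], [0, 0, 0], 255]
    - [[-0.0008, 0.0024, 0], [0, 0, 0], 255]
    - [[-0.0008, 0.0024, 0], [0, 0, 0], 255]

```text
time_s: 11.4
tcp_pos: [0.5215, 0.0134, 0.3168]
eef_rot: [-179.9, 0.0, -180.0]
contact_force: [-0.9, -4.5, 8.2]
gripper_width: 0.0237
```

carry_out:
  plan:
    - [[-0.0008, 0.0024, 0], [0, 0, 0], 255]
    - [[-0.0008, 0.0024, 0], [0, 0, 0], 255]
    - [[-0.0008, 0.0024, 0], [0, 0, 0], 255]
    - [[-0.0008, 0.0024, 0], [0, 0, 0], 255]
    - [[-0.0008, 0.0024, 0], [0, 0, 0], 255]
    - [[-0.0008, 0.0024, 0], [0, 0, 0], 255]

```text
time_s: 11.9
tcp_pos: [0.5262, 0.0278, 0.3167]
eef_rot: [-179.9, 0.0, -180.0]
contact_force: [-0.9, -4.1, 8.8]
gripper_width: 0.0237
```

carry_out:
  plan:
    - [[-0.0008, 0.0024, 0], [0, 0, 0], 255]
    - [[-0.0008, 0.0024, 0], [0, 0, 0], 255]
    - [[-0.0008, 0.0024, 0], [0, 0, 0], 255]
    - [[-0.0008, 0.0024, 0], [0, 0, 0], 255]
    - [[-0.0008, 0.0024, 0], [0, 0, 0], 255]
    - [[-0.0008, 0.0024, 0], [0, 0, 0], 255]

```text
time_s: 12.4
tcp_pos: [0.531, 0.0422, 0.3166]
eef_rot: [-179.9, 0.0, -180.0]
contact_force: [-1.5, -3.9, 7.6]
gripper_width: 0.0241
```

carry_out:
  plan:
    - [[-0.0008, 0.0024, 0], [0, 0, 0], 255]
    - [[-0.0008, 0.0024, 0], [0, 0, 0], 255]
    - [[-0.0006, 0.002, 0], [0, 0, 0], 255]
    - [[0, 0, 0], [0, 0, 0], 255]
    - [[0, 0, 0], [0, 0, 0], 255]

```text
time_s: 12.82
tcp_pos: [0.5333, 0.0492, 0.3166]
eef_rot: [-179.9, 0.0, -180.0]
contact_force: [-0.8, -3.7, 7.2]
gripper_width: 0.0233
```

```bash
python3 - <<'E'
from h import *
snap("scene","s2.png"); snap("top","t2.png")
a=cv2.imread("pics/s2.png")[150:270,200:340]; b=cv2.imread("pics/t2.png")[205:325,200:340]
cv2.imwrite("pics/s2c.png",np.hstack([cv2.resize(x,None,fx=2.8,fy=2.8,interpolation=cv2.INTER_CUBIC) for x in(a,b)]))
E
```

```text
(no output)
```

View pics/s2c.png

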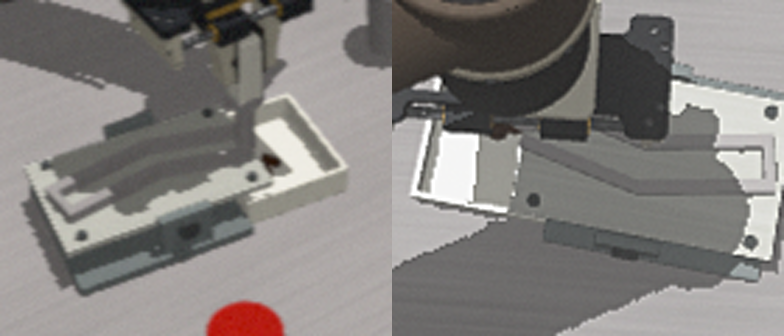

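The channel is empty, and at least one lump is visible in the tray at crop (268,160). Next: lift, carry the stick over to the pot, then check the tray and pot.

carry_out:
  plan:
    - [[0, 0, -0.015], [0, 0, 0], 255]
    - [[0, 0, -0.03], [0, 0, 0], 255]
    - [[0, 0, -0.03], [0, 0, 0], 255]
    - [[0.0117, 0.0323, 0], [0, 0, 0], 255]
    - [[0.0117, 0.0323, 0], [0, 0, 0], 255]
    - [[0.0117, 0.0323, 0], [0, 0, 0], 255]
    - [[0.0117, 0.0323, 0], [0, 0, 0], 255]
    - [[0.0117, 0.0323, 0], [0, 0, 0], 255]
    - [[0.0117, 0.0323, 0], [0, 0, 0], 255]
    - [[0.0117, 0.0323, 0], [0, 0, 0], 255]
    - [[0.0117, 0.0323, 0], [0, 0, 0], 255]
    - [[0, 0, 0], [0, 0, 0], 255]

```text
time_s: 13.92
tcp_pos: [0.4382, 0.3125, 0.3904]
eef_rot: [179.9, 0.0, -179.8]
contact_force: [-0.8, -0.9, -1.9]
gripper_width: 0.0236
```

carry_out:
  plan:
    - [[0, 0, 0], [0, 0, 0], 255]
    - [[0, 0, 0], [0, 0, 0], 255]

```text
time_s: 14.08
tcp_pos: [0.4393, 0.3081, 0.3903]
eef_rot: [-179.9, -0.0, -180.0]
contact_force: [-0.2, -0.5, -1.9]
gripper_width: 0.0237
```

```bash
python3 - <<'E'
from h import *
snap("scene","s3.png"); snap("top","t3.png"); s=r.get_state(); print(s['tcp_pos'],s['eef_rot'],s['contact_force'])
t=s['tcp_pos']-[0,0,.269]; print("tip",t,proj("scene",[t,[.44,.3076,.085]])-[200,80])
a=cv2.imread("pics/s3.png")[80:270,200:390]; b=cv2.imread("pics/t3.png")[150:340,180:370]
cv2.imwrite("pics/s3c.png",np.hstack([cv2.resize(x,None,fx=2.1,fy=2.1,interpolation=cv2.INTER_CUBIC) for x in(a,b)]))
E
```

```text
[0.43968548 0.30731175 0.39065882] [-1.79971633e+02 -2.44080186e-02  1.79939889e+02] [-1.24293725 -0.18402046 -1.25451188]
tip [0.43968548 0.30731175 0.12165882] [[144.73759138  51.95630562]
 [143.92988803  62.5932704 ]]
```

View pics/s3c.png

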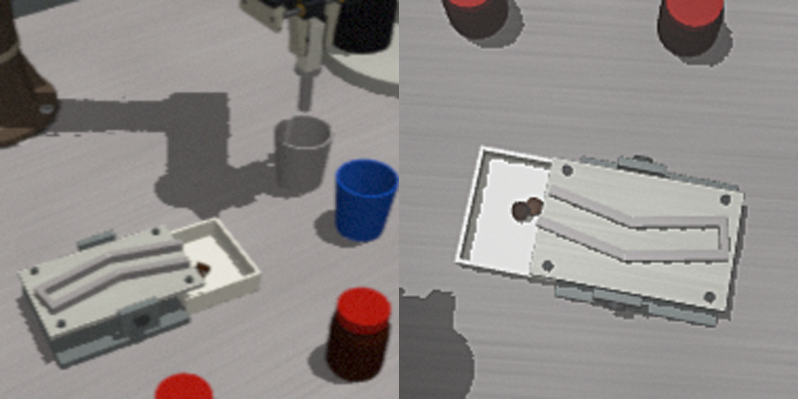

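Both lumps are in the white tray (right crop, (520,210) and (535,205)), the channel is clear, and the tip hangs over the pot mouth. Lowering it in.

carry_out:
  plan:
    - [[0, 0, 0.02], [0, 0, 0], 255]
    - [[0, 0, 0.02], [0, 0, 0], 255]
    - [[0, 0, 0.02], [0, 0, 0], 255]
    - [[0, 0, 0.02], [0, 0, 0], 255]
    - [[0, 0, 0.018], [0, 0, 0], 255]
    - [[0, 0, 0.008], [0, 0, 0], 255]
    - [[0, 0, 0.003], [0, 0, 0], 255]
    - [[0, 0, 0], [0, 0, 0], 255]
    - [[0, 0, 0], [0, 0, 0], 255]

```text
time_s: 14.93
tcp_pos: [0.44, 0.3081, 0.2828]
eef_rot: [180.0, 0.1, 180.0]
contact_force: [0.9, -0.1, -1.8]
gripper_width: 0.0239
```

carry_out:
  plan:
    - [[0, 0, 0.001], [0, 0, 0], 255]
    - [[0, 0, 0.001], [0, 0, 0], 255]
    - [[0, 0, 0], [0, 0, 0], 255]

```text
time_s: 15.18
tcp_pos: [0.4396, 0.3081, 0.2805]
eef_rot: [179.9, 0.0, 180.0]
contact_force: [0.5, -0.2, -1.8]
gripper_width: 0.0236
```

Tip at 0.0115; continuing one step at a time.

carry_out:
  plan:
    - [[0, 0, 0.001], [0, 0, 0], 255]
    - [[0, 0, 0.001], [0, 0, 0], 255]
    - [[0, 0, 0], [0, 0, 0], 255]

```text
time_s: 15.43
tcp_pos: [0.4394, 0.308, 0.2779]
eef_rot: [-180.0, -0.0, 180.0]
contact_force: [-0.3, 0.0, -1.8]
gripper_width: 0.0237
```

carry_out:
  plan:
    - [[0, 0, 0.001], [0, 0, 0], 255]
    - [[0, 0, 0], [0, 0, 0], 255]

```text
time_s: 15.6
tcp_pos: [0.4395, 0.308, 0.2768]
eef_rot: [-180.0, -0.0, 180.0]
contact_force: [0.1, -0.8, -2.2]
gripper_width: 0.0235
```

carry_out:
  plan:
    - [[0, 0, 0.001], [0, 0, 0], 255]
    - [[0, 0, 0], [0, 0, 0], 255]

```text
time_s: 15.77
tcp_pos: [0.4395, 0.308, 0.2757]
eef_rot: [-180.0, -0.0, 180.0]
contact_force: [-0.6, 0.4, -2.8]
gripper_width: 0.0239
```

carry_out:
  plan:
    - [[0, 0, 0.001], [0, 0, 0], 255]
    - [[0, 0, 0], [0, 0, 0], 255]

```text
time_s: 15.93
tcp_pos: [0.4395, 0.308, 0.2748]
eef_rot: [-180.0, -0.0, 180.0]
contact_force: [-1.0, -0.3, -2.1]
gripper_width: 0.0239
```

carry_out:
  plan:
    - [[0, 0, 0.0008], [0, 0, 0], 255]
    - [[0, 0, 0], [0, 0, 0], 255]

```text
time_s: 16.1
tcp_pos: [0.4395, 0.3081, 0.2741]
eef_rot: [-180.0, 0.0, 180.0]
contact_force: [0.6, 0.3, -1.8]
gripper_width: 0.0237
```

carry_out:
  plan:
    - [[0, 0, 0.0008], [0, 0, 0], 255]
    - [[0, 0, 0], [0, 0, 0], 255]

```text
time_s: 16.27
tcp_pos: [0.4396, 0.3081, 0.274]
eef_rot: [180.0, 0.0, -180.0]
contact_force: [-2.1, -1.0, 4.9]
gripper_width: 0.0238
```

carry_out:
  plan:
    - [[0, 0, -0.0006], [0, 0, 0], 255]
    - [[0, 0, 0], [0, 0, 0], 255]
    - [[0, 0, 0], [0, 0, 0], 150]
    - [[0, 0, 0], [0, 0, 0], 120]
    - [[0, 0, 0], [0, 0, 0], 80]
    - [[0, 0, 0], [0, 0, 0], 0]
    - [[0, 0, 0], [0, 0, 0], 0]
    - [[0, 0, 0], [0, 0, 0], 0]
    - [[0, 0, 0], [0, 0, 0], 0]
    - [[0, 0, 0], [0, 0, 0], 0]
    - [[0, 0, 0], [0, 0, 0], 0]
    - [[0, 0, 0], [0, 0, 0], 0]

```text
time_s: 17.27
tcp_pos: [0.4395, 0.3081, 0.274]
eef_rot: [180.0, 0.0, 180.0]
contact_force: [-0.1, -0.1, -0.2]
gripper_width: 0.0843
```

```bash
python3 - <<'E'
from h import *
snap("scene","s4.png"); s=r.get_state(); print(s['tcp_pos'],s['gripper_width'],s['contact_force'])
a=cv2.imread("pics/s4.png")[60:210,260:430]
cv2.imwrite("pics/s4c.png",cv2.resize(a,None,fx=3.5,fy=3.5,interpolation=cv2.INTER_CUBIC))
E
```

```text
[0.43949875 0.30805892 0.27396443] 0.08613371996105283 [0.76244336 0.40718011 0.10539774]
```

View pics/s4c.png

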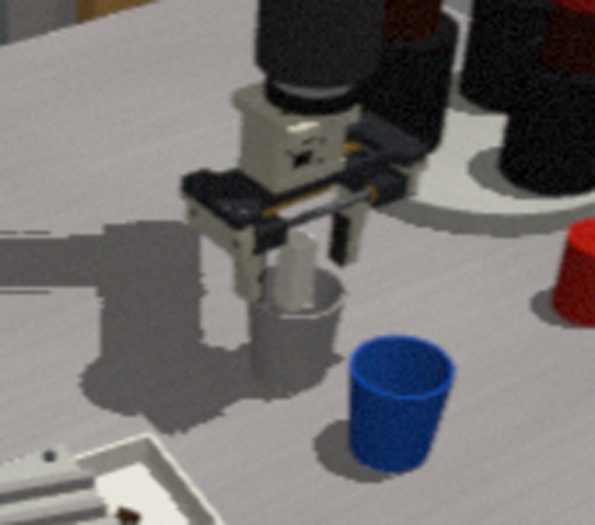

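The stick stands upright and free between the open fingers. Retreating straight up.

carry_out:
  plan:
    - [[0, 0, -0.01], [0, 0, 0], 0]
    - [[0, 0, -0.015], [0, 0, 0], 0]
    - [[0, 0, -0.02], [0, 0, 0], 0]
    - [[0, 0, -0.02], [0, 0, 0], 0]
    - [[0, 0, -0.025], [0, 0, 0], 0]
    - [[0, 0, -0.025], [0, 0, 0], 0]
    - [[0, 0, -0.02], [0, 0, 0], 0]
    - [[0, 0, 0], [0, 0, 0], 0]
    - [[0, 0, 0], [0, 0, 0], 0]

```text
time_s: 18.07
tcp_pos: [0.4395, 0.3081, 0.4109]
eef_rot: [179.8, 0.1, 180.0]
contact_force: [0.2, 1.1, -1.0]
gripper_width: 0.0877
```

```bash
python3 - <<'E'
from h import *
snap("scene","s5.png"); s=r.get_state(); print(s['tcp_pos'],s['time_s'],s['contact_force'])
a=cv2.imread("pics/s5.png")[60:310,200:450]
cv2.imwrite("pics/s5c.png",cv2.resize(a,None,fx=2.4,fy=2.4,interpolation=cv2.INTER_CUBIC))
E
```

```text
[0.43929911 0.30786154 0.40962479] 18.1167 [-0.37979495  0.8464058  -0.50020505]
```

View pics/s5c.png

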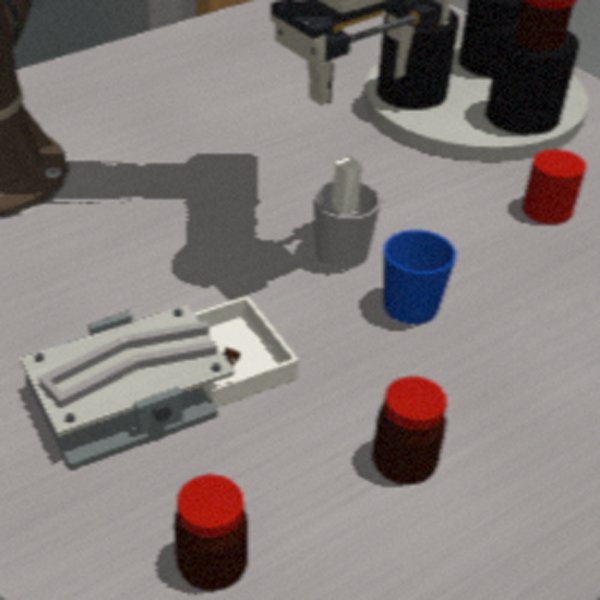

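The stick is standing in the upright pot, both jars look undisturbed, and the arm is clear. Handing in.

```bash
python3 -c "
from plant import r
print(r.close_job())"
```

```text
the job is handed in; nothing more can be done
None
```

The job is done and handed in at about 18 s of the 72 s allowed. I ran the scraper tip along the whole channel in one pass at about 3 cm/s, both lumps went into the white tray, and the stick now stands in the steel pot.

- **Final checks:** The top view after the pass showed an empty channel and both lumps in the tray. They lie touching each other near the panel's edge. The last picture showed the stick standing in the upright pot, the jars and the blue pot apparently undisturbed, and the gripper open and clear.
- **Pressing force:** During the pass, the upward force read after each move was about 5–9 N. The panel was almost level, dropping slightly towards the tray.
- **Did not go as planned:** While feeling for the floor, before the pass, I queued several downward steps together. The vertical force briefly reached 20.2 N (about 21–22 N on the floor, allowing for the stick's weight). That is slightly over the limit of about 20 N; I backed off to about 9 N before moving along the channel.

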